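# Open the snap jar in the jar block

## Task

The screw-capped six-sided glass jar of snaps stands on the freely spinning turntable, where it would only turn along with its cap: lift it off, stand it fully down in the six-sided pocket of the wooden jar block on the table, and only there unscrew its tight cap (counter-clockwise from above). As soon as the threads let go, lift the cap a finger's breadth clear of the rim and finish still holding it level and still there, straight over the open jar, so that no lint falls in; do not carry it away, not even for a moment. Leave the jar upright and down in its block, the two thread reels standing on the turntable, and the tape measure, thimble, chalk and snips where they lie.

Things in the scene. Friction and masses are not known exactly. Their poses are not given: they have to be found in the camera images.
- jar: Loose six-sided clear glass jar of metal snaps, 0.2 to 0.35 kg. Origin: centre of its underside, z up its axis. 56 mm across flats (65 over corners), flats facing its own +x, -x and every 60 degrees; full width to z = 56 mm (4 mm rounded heel), then a shoulder to the round 38 mm neck. Starts on the turntable in one of three places 68 mm from its middle, at any yaw; 81 mm tall with its cap.
- jar_rim (a point): Centre of the jar's open mouth at the height of its rim, 77 mm above the jar's underside; hidden under the cap while that is on. The neck carries three short threads that rise 2.5 mm.
- cap: Round steel screw cap with finely ribbed skirt, 52 mm across, 20 mm high, 0.11 kg. Origin: centre of its underside (skirt's lower edge), z up; 61 mm above the jar's underside while screwed on. A squeezed rubber liner makes it tight: it takes 0.2 to 0.45 N m to start it. It need not be raised while it turns. While the threads hold, pulling up only lifts the jar.
- cap_top (a point): Centre of the cap's top, 20 mm above its origin. Three lugs in the cap sit under the threads: a counter-clockwise turn (from above) of 45 to 59 degrees, plus up to 10 degrees of the jar's play in its pocket, frees them and the cap lifts straight off; after 80 to 94 degrees (more with the play) they meet a stop. Clockwise they meet a stop within 17 degrees.
- jar_block: Six-sided wooden block screwed to the table, 88 mm across flats, 24 mm high, two screw ears reaching 69 mm out on its own +y and -y sides. Origin: centre of its underside. Its six-sided pocket is 58.6 mm across flats (jar: 56), 16 mm deep, with a 4 x 5 mm chamfer; pocket flats face its +x, -x and every 60 degrees, so the jar fits at the block's yaw or any multiple of 60 degrees from it.
- pocket_floor (a point): Centre of the jar block's pocket floor, 8 mm above the table: the jar's origin lies here when it is fully seated.
- turntable: Round wooden turntable with a rubber mat, 230 mm across; its platter turns freely on a fixed foot and is not driven. Origin: centre of its foot on the table; the platter's top is 26 mm above it.
- reel_a: Reel of green thread, white ends, 34 mm across and 52 mm high, standing on the turntable 68 mm from its middle. Origin: centre of its underside.
- reel_b: Reel of grey thread, wooden ends, 34 mm across and 52 mm high, standing on the turntable 68 mm from its middle. Origin: centre of its underside.
- tape: Round tape measure, 56 x 100 x 26 mm, lying on the table; bystander. Origin at its underside.
- thimble: Metal thimble, 20 mm across and 22 mm high, standing on the table; bystander. Origin at its underside.
- chalk: Flat piece of white tailor's chalk, 37 x 47 x 9 mm, lying on the table; bystander. Origin at its underside.
- snips: Thread snips, 35 x 108 x 8 mm, lying on the table; bystander. Origin at its underside.
Things that resemble listed ones, but are neither listed nor needed, are in the scene too. What is shaped like the cap but blue is not meant.

How it is judged:
By the outcome, as a careful person would: the job done as asked, in the order asked, and still so for the second after the job is handed in, while the arm keeps its last pose, push and grip.
It also fails if it takes over 48 s, if anything falls off the work surface, if the arm or the gripper's body presses on something with over 40 N, if the wrist force passes 120 N, or if a joint passes its speed limit or range.

## Robot

A 6-joint arm with a two-finger parallel gripper is mounted at the origin on a cart in front of the work surface, level with it; the furniture and walls round the work are solid. World frame = base frame: x ahead of the robot, y to its left, z up, the work surface at z = 0. Lengths are in m, angles in rad, forces in N, time in s.
With the tool pointing down it reaches from about 0.35 to 0.725 m from the base axis. Payload 6 kg.
Tool frame: the origin (TCP) lies midway between the tips of the shut fingers; the grasp point (between the pads) lies 19 mm behind it; z points along the fingers, y is the line along which they close (so a half turn about z gives the same grasp; the last joint's range is limited). The gripper opens to 85 mm and grips with 20 to 120 N. Pads are 22 mm wide; open, the fingers measure 114 mm over their backs; the gripper's body (76 mm by 85 mm) begins 54 mm behind the grasp point. The pads swing forward as they close: fully open they stand 13 mm farther back than shut.
Start: joints at [-0.84, 0.04, 0.085, 0, -1.615, -0.334], TCP at [0.232, -0.553, 0.231] pointing down, gripper open.
Joint ranges: [-2.56, 2.56], [-1.29, 2.01], [-1.08, 1.49], [-3.29, 1.98], [-2.81, -0.18], [-2.99, 2.99]. Speed limits (rad/s): [2.57, 2.57, 3.01, 3.14, 3.14, 3.14].

## Interface

Orientations are given as a 3x3 rotation matrix whose columns are the frame's x, y, z axes.
In Python, from station import manip, viewer, ticket gives the robot as it stands.
- The arm moves only by the shell command python3 -m inch 'ROWS'. ROWS is JSON, one flat list of numbers, 7 for each row, row after row: the turn, a rotation vector about the tool's x, y, z in rad, then the shift along the tool's x, y, z in mm, then the gripper command: -1 is shut, 1 is fully open, values between are in proportion. A call has 1 to 8 rows; each row is the pose to reach, as a shift and turn from the pose commanded when the call began, along the tool's axes at that moment; what a row does not reach only later rows make up. A row lasts 1/8 s, in which the tool goes at most 62.5 mm and 10.7 degrees, less where a joint would pass 70% of its speed; a pose out of reach is approached as far as the arm can. A call with a gripper value outside its range is refused whole. The fingers move at their own pace and stop on an object; the grip force is fixed at half the most. Time passes only in rows, so rows that repeat a pose let the fingers close. It gives the time, the measured TCP pose, the force, the opening and the grip force at its end, in the units of the state.
- manip.get_state(): the state, without advancing time (a new reading comes with each control period).
- viewer.get_image(name): name is "scene" or "side" or "wrist"; returns the picture (384x512x3 uint8, red, green, blue); there is no depth.
- viewer.camera_model(name): a dict with "mtx" (3x3 intrinsics, pixels), "R" (3x3) and "t" (3): a world point X has camera coordinates R X + t. Camera axes: x right, y down, z forward; pixel columns grow to the right and rows downward; lengths in m; the calibration is good to about 2 mm. The wrist camera is an equidistant fisheye: a pixel r from the principal point sees the ray r / f radians off the axis. A picture is of the moment at which its call begins: read the wrist's pose just before it. camera_model takes no time and is no camera call; for the wrist camera it gives the pose at the moment of the call.
- ticket.sign_off(): hands the job in; it is judged then, once.
The state is a dict: "time_s": time; "joint_pos": joint angles; "qd": joint speeds; "joint_torque": joint torques, N m; "position": TCP position; "eef_rot": TCP orientation; "ft_force": force on the tool from outside, world axes, zero at the start; "torque": the same for the moment, N m; "width": opening from 0.0 (shut) to 1.0 (fully open); "grip_force": force on a finger pad.
Only numpy, scipy, OpenCV 4.12 (cv2) and the standard library are available. Lean on these libraries where they do the work, as an engineer would, in place of code of your own. Each camera call takes 0.05 s, during which the arm holds its last target. There are 200 camera calls.

## Working session

There is one attempt and no reset: what is moved stays moved. The work goes in short steps, Python scripts to look and compute and a shell command to move; the robot and the scene stay as the last step left them, time stands still between calls to the robot, and variables do not carry over. Pictures are saved under pics/ and viewed, at most 12 in all, crops included, and the job is handed in when it is done.

```bash
ls; mkdir -p pics; python3 - <<'E'
from station import manip, viewer
import cv2,numpy as np
s=manip.get_state();print(s)
for n in ("scene","side","wrist"):
    im=viewer.get_image(n);np.save(f"pics/{n}0.npy",im);m=viewer.camera_model(n);print(n,m)
    cv2.imwrite(f"pics/{n}0.png",cv2.cvtColor(im,cv2.COLOR_RGB2BGR))
a=[cv2.imread(f"pics/{n}0.png") for n in("scene","side")]
for i,n in enumerate(("scene","side")): cv2.imwrite(f"pics/{n}0b.png",cv2.resize(a[i],(800,600),interpolation=cv2.INTER_CUBIC))
E
```

```text
pics
{'time_s': 0.0, 'joint_pos': array([-8.40310602e-01,  4.07956341e-02,  8.38004531e-02, -4.38255436e-04,
       -1.61552405e+00, -3.33690819e-01]), 'qd': array([ 0.00113965,  0.00107248, -0.00058108,  0.00171507,  0.00034263,
       -0.0001727 ]), 'joint_torque': array([-1.76899215e-03, -3.68205500e+01,  3.47415698e+01,  6.93256438e+00,
       -5.46044364e-03, -2.56878883e-05]), 'position': array([ 0.23180741, -0.55304641,  0.23028733]), 'eef_rot': array([[-9.22296894e-01, -3.86481256e-01, -8.23468532e-04],
       [-3.86482104e-01,  9.22295561e-01,  1.57543217e-03],
       [ 1.50606368e-04,  1.77127205e-03, -9.99998420e-01]]), 'ft_force': array([ 0.22593311, -0.27002258, -0.34127451]), 'torque': array([-0.03684958,  0.05130276, -0.01524227]), 'grip_force': 0.0, 'width': 0.99692469373593}
scene {'mtx': array([[493.43107527,   0.        , 266.2709508 ],
       [  0.        , 493.43107527, 187.16178227],
       [  0.        ,   0.        ,   1.        ]]), 'R': array([[-0.88140828, -0.47203789,  0.01731116],
       [-0.27870095,  0.49011319, -0.82590244],
       [ 0.38137282, -0.73278188, -0.56354724]]), 't': array([0.52312103, 0.22197778, 1.11930299])}
side {'mtx': array([[415.35964376,   0.        , 255.6627176 ],
       [  0.        , 415.35964376, 187.14817014],
       [  0.        ,   0.        ,   1.        ]]), 'R': array([[ 0.99925328,  0.03699021, -0.01116289],
       [ 0.00542935, -0.42047004, -0.90729018],
       [-0.03825451,  0.90655208, -0.4203569 ]]), 't': array([-0.55848072,  0.10103563,  1.09238927])}
wrist {'mtx': array([[297.31863964,   0.        , 256.64566921],
       [  0.        , 297.31863964, 195.51270073],
       [  0.        ,   0.        ,   1.        ]]), 'R': array([[-0.3866508 ,  0.92222524,  0.00133229],
       [ 0.87110978,  0.36474516,  0.3288293 ],
       [ 0.30276873,  0.12830269, -0.94438843]]), 't': array([ 0.60049663, -0.04180612,  0.38162579])}
```

View pics/scene0b.png

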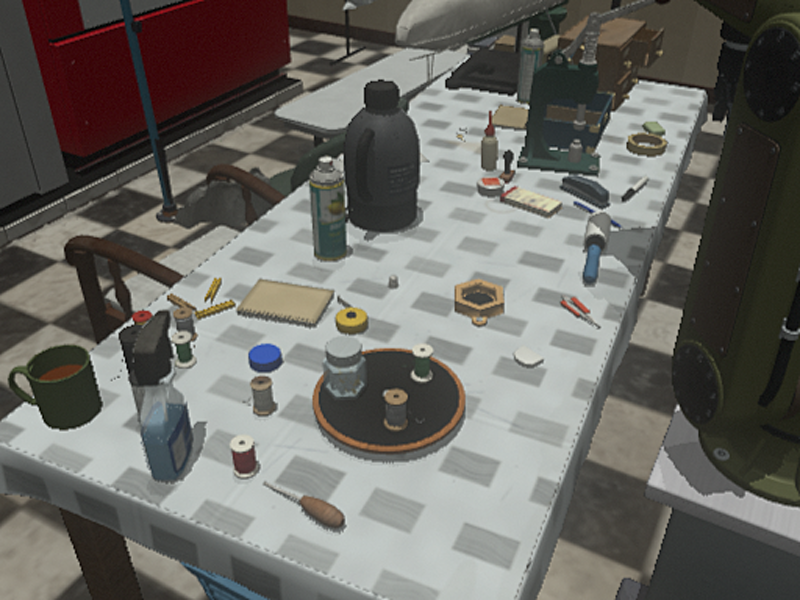

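View pics/side0b.png

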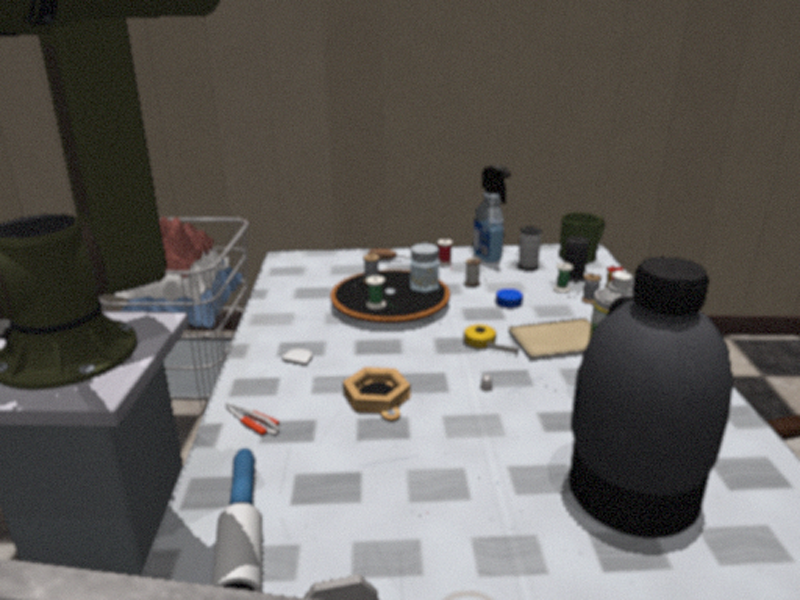

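The scene view shows the jar at about (343,368) of 800, the reels at (422,363) and (396,410), and the block at (480,300). In the side view the jar is at (425,268) and the block at (377,390).

```bash
cat > h.py <<'E'
import numpy as np,cv2
from station import manip,viewer
def ray(m,uv,fish=False):
    uv=np.asarray(uv,float); K=m["mtx"]
    x=(uv[0]-K[0,2])/K[0,0]; y=(uv[1]-K[1,2])/K[1,1]
    if fish:
        r=np.hypot(x,y); d=np.array([x/r*np.sin(r),y/r*np.sin(r),np.cos(r)]) if r>1e-9 else np.array([0,0,1.])
    else: d=np.array([x,y,1.])
    return -m["R"].T@m["t"], m["R"].T@d
def onz(m,uv,z,fish=False):
    c,d=ray(m,uv,fish); return c+d*(z-c[2])/d[2]
def tri(rs):
    A=0;b=0
    for c,d in rs:
        d=d/np.linalg.norm(d);P=np.eye(3)-np.outer(d,d);A=A+P;b=b+P@c
    return np.linalg.solve(A,b)
E
python3 - <<'E'
from h import *
k=.64
S=viewer.camera_model("scene");D=viewer.camera_model("side")
print("cams",ray(S,(0,0))[0],ray(D,(0,0))[0])
P={"captop":((344,347),(424.5,249),.107),"jarbase":((345,385),(425,288),.026),"table":((390,398),(391,297),.026),"block":((480,297),(377,384),.024),"reelA":((422,351),(375,283),.078),"reelB":((396,397),(371,258),.078),"thimble":((393,278),(487,377),.02),"tape":((351,315),(480,331),.026),"chalk":((528,357),(297,356),.009)}
for n,(a,b,z) in P.items():
    a=np.array(a)*k;b=np.array(b)*k
    print(n,onz(S,a,z).round(3),onz(D,b,z).round(3),tri([ray(S,a),ray(D,b)]).round(3))
E
```

```text
cams [0.09607689 0.95834366 0.80505627] [ 0.59930395 -0.92716699  0.54462774]
captop [0.593 0.226 0.107] [0.599 0.211 0.107] [0.598 0.221 0.102]
jarbase [0.599 0.219 0.026] [0.601 0.212 0.026] [0.601 0.217 0.024]
table [0.525 0.211 0.026] [0.537 0.171 0.026] [0.534 0.198 0.013]
block [ 0.518 -0.101  0.024] [ 0.531 -0.123  0.024] [ 0.527 -0.113  0.016]
reelA [0.506 0.146 0.078] [0.512 0.118 0.078] [0.511 0.137 0.07 ]
reelB [0.49  0.255 0.078] [0.496 0.237 0.078] [0.494 0.25  0.073]
thimble [ 0.687 -0.083  0.02 ] [ 0.694 -0.095  0.02 ] [ 0.693 -0.09   0.016]
tape [0.688 0.061 0.026] [0.693 0.039 0.026] [0.694 0.052 0.019]
chalk [ 0.387 -0.002  0.009] [ 0.393 -0.02   0.009] [ 0.39  -0.01   0.003]
```

View pics/wrist0.png

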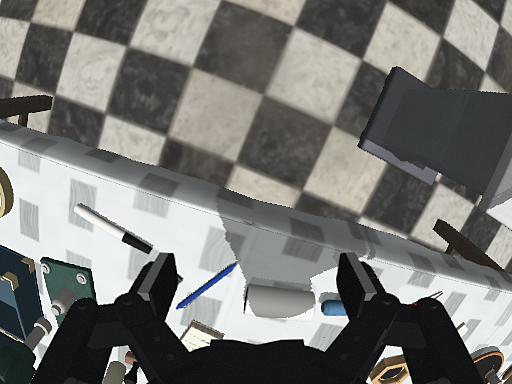

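The wrist view shows the fingers at (155,275) and (355,275), with the block's edge at (390,370). I'm moving over the block for a close look.

```bash
python3 -m inch '[0,0,0,-482,292,0,1, 0,0,0,-482,292,0,1, 0,0,0,-482,292,0,1, 0,0,0,-482,292,0,1, 0,0,0,-482,292,0,1, 0,0,0,-482,292,0,1, 0,0,0,-482,292,0,1, 0,0,0,-482,292,0,1]'; python3 -m inch '[0,0,0,0,0,0,1,0,0,0,0,0,0,1]'; python3 - <<'E'
from h import *
s=manip.get_state();print(s["time_s"],s["joint_pos"].round(3),s["position"].round(4),s["eef_rot"].round(3).tolist())
m=viewer.camera_model("wrist");im=viewer.get_image("wrist");np.savez("pics/w1.npz",im=im,**m)
cv2.imwrite("pics/w1.png",im[:,:,::-1])
E
```

```text
time_s: 1.15
position: [0.527, -0.1471, 0.2313]
eef_rot: [[-0.922, -0.387, 0.0], [-0.387, 0.922, 0.0], [-0.0, 0.0, -1.0]]
ft_force: [0.6, -0.8, 0.3]
width: 0.999
grip_force: 0.0
time_s: 1.4
position: [0.5261, -0.1491, 0.231]
eef_rot: [[-0.922, -0.387, -0.001], [-0.387, 0.922, -0.0], [0.001, 0.0, -1.0]]
ft_force: [0.5, -1.4, -0.2]
width: 1.002
grip_force: 0.0
1.4 [ 0.091 -0.101 -0.054  0.    -1.619 -1.265] [ 0.5261 -0.1491  0.231 ] [[-0.922, -0.387, -0.001], [-0.387, 0.922, -0.0], [0.001, 0.0, -1.0]]
```

View pics/w1.png

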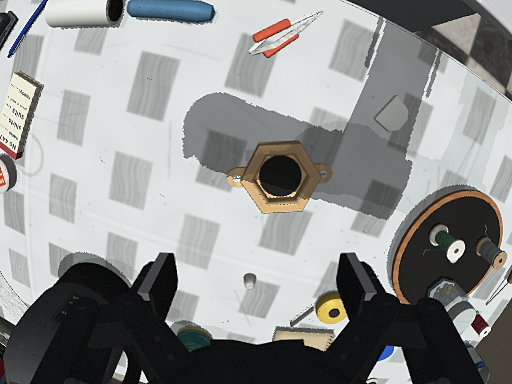

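The wrist view shows the block top as a hexagon centred near (281,177), with ears at (236,178) and (325,173). The jar is at (455,295), reel A at (447,243) and reel B at (490,250).

```bash
python3 -m inch '[0,0,0,-239,311,0,1,0,0,0,-239,311,0,1,0,0,0,-239,311,0,1,0,0,0,-239,311,0,1,0,0,0,-239,311,0,1,0,0,0,-239,311,0,1,0,0,0,-239,311,0,1,0,0,0,-239,311,0,1]'; python3 - <<'E'
from h import *
s=manip.get_state();print(s["time_s"],s["joint_pos"].round(3),s["position"].round(4))
m=viewer.camera_model("wrist");im=viewer.get_image("wrist");np.savez("pics/w2.npz",im=im,**m)
cv2.imwrite("pics/w2.png",im[:,:,::-1])
d=np.load("pics/w1.npz");b=d["im"]
hsv=cv2.cvtColor(b,cv2.COLOR_RGB2HSV)
roi=np.zeros(b.shape[:2],np.uint8);roi[130:225,220:340]=1
k=((hsv[...,0]>8)&(hsv[...,0]<28)&(hsv[...,1]>70)&(roi>0)).astype(np.uint8)
print(k.sum())
c=max(cv2.findContours(k,cv2.RETR_EXTERNAL,cv2.CHAIN_APPROX_NONE)[0],key=cv2.contourArea)
print(cv2.boundingRect(c),cv2.approxPolyDP(c,3,True)[:,0].tolist())
crop=cv2.resize(b[125:230,215:345,::-1],None,fx=6,fy=5.7,interpolation=cv2.INTER_CUBIC)[:600,:390*2];cv2.imwrite("pics/w1c.png",crop)
E
```

```text
time_s: 2.45
position: [0.6267, 0.2296, 0.2307]
eef_rot: [[-0.922, -0.386, -0.001], [-0.386, 0.922, -0.001], [0.001, -0.0, -1.0]]
ft_force: [-0.1, -0.5, -0.8]
width: 0.999
grip_force: 0.0
2.45 [ 0.65   0.221  0.282 -0.    -1.633 -1.824] [0.6267 0.2296 0.2307]
3356
(227, 141, 105, 72) [[330, 168], [313, 164], [298, 141], [261, 142], [248, 164], [230, 170], [227, 179], [233, 186], [244, 186], [262, 212], [302, 209], [318, 182], [328, 180]]
```

View pics/w1c.png

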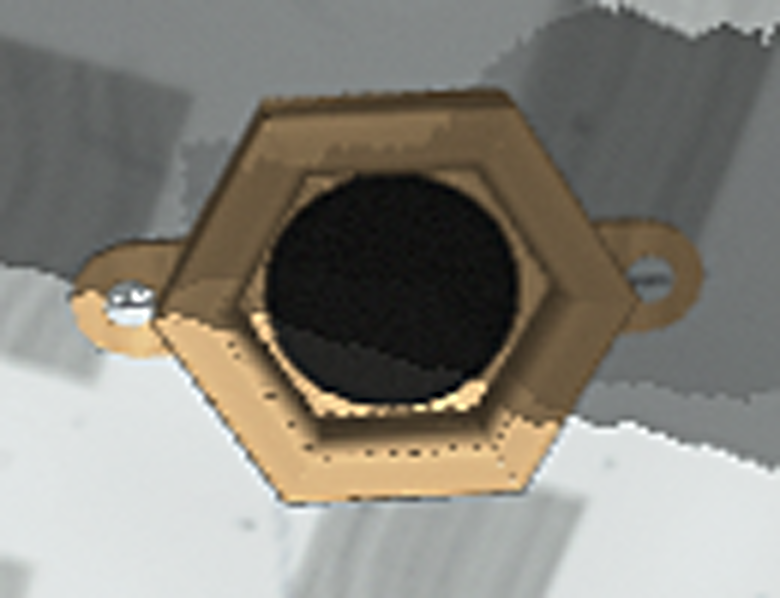

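View pics/w2.png

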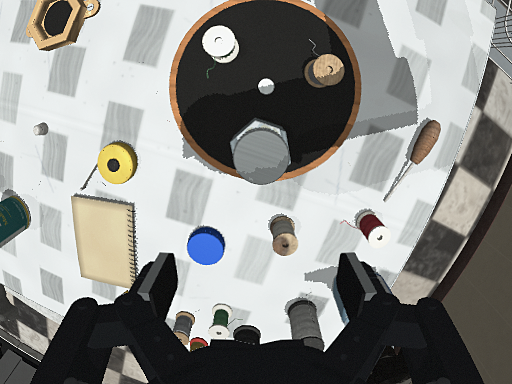

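The block crop shows the top-face corners at (267,112), (511,101), (637,299), (524,491), (287,503) and (158,316). In the second wrist picture the cap is at (260,155), the reel tops at (220,42) and (329,69), and the knob at (266,87).

```bash
python3 - <<'E'
from h import *
d=np.load("pics/w1.npz")
V=[(267,112),(511,101),(637,299),(524,491),(287,503),(158,316)]
P=np.array([onz(d,(215+u/6-.4,125+v/5.7-.4),.024,True)[:2] for u,v in V])
c=P.mean(0);print("block c",c.round(4),"opp",(P[:3]+P[3:]).round(4)/2,"R",np.hypot(*(P-c).T).round(4),"vertex angles mod60",(np.degrees(np.arctan2(*(P-c).T[::-1]))%60).round(1))
e=[onz(d,(215+u/6-.4,125+v/5.7-.4),.008,True)[:2] for u,v in((130,303),(652,280))];print("ears",np.array(e).round(4),np.mean(e,0).round(4),np.linalg.norm(e[0]-e[1]))
d=np.load("pics/w2.npz");b=d["im"]
for n,p,z in(("capc",(260,158),.107),("reelA",(219,40),.078),("reelB",(330,70),.078),("knob",(266,87),.03)): print(n,onz(d,p,z,True).round(4))
crop=cv2.resize(b[105:200,210:310,::-1],None,fx=6,fy=6,interpolation=cv2.INTER_CUBIC);cv2.imwrite("pics/w2c.png",crop)
E
```

```text
block c [ 0.5275 -0.117 ] opp [[ 0.5274  -0.1166 ]
 [ 0.5278  -0.11755]
 [ 0.5273  -0.117  ]] R [0.0503 0.05   0.0496 0.051  0.0507 0.0493] vertex angles mod60 [55.3 57.4 55.4 56.1 56.3 55. ]
ears [[ 0.5524 -0.1674]
 [ 0.5036 -0.0661]] [ 0.528  -0.1167] 0.1124316969262691
capc [0.5987 0.22   0.107 ]
reelA [0.5092 0.1396 0.078 ]
reelB [0.4936 0.2512 0.078 ]
knob [0.5341 0.2011 0.03  ]
```

View pics/w2c.png

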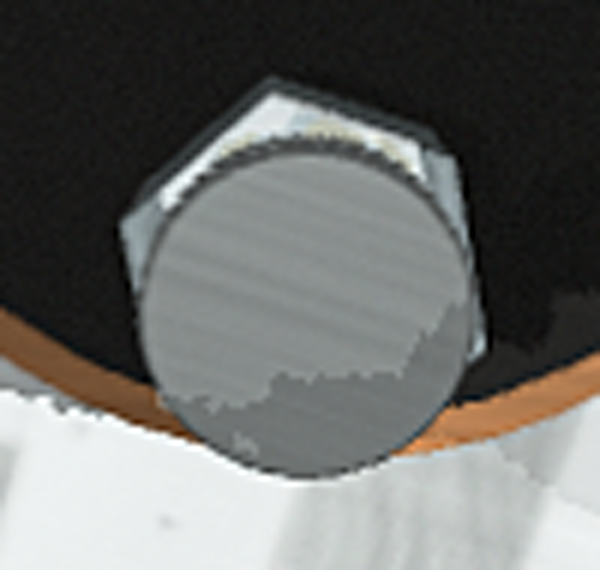

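The crop shows the cap disc centred near (305,315) and body corners near (122,222), (272,78), (455,155) and (487,345).

```bash
python3 - <<'E'
from h import *
d=np.load("pics/w2.npz")
# cap top disc edge points in crop
E=[(140,310),(470,290),(305,152),(305,478),(185,200),(425,200),(200,440)]
f=lambda p,z:onz(d,(210+p[0]/6-.4,105+p[1]/6-.4),z,True)[:2]
Q=np.array([f(p,.107) for p in E]);A=np.c_[2*Q,np.ones(len(Q))];x=np.linalg.lstsq(A,(Q**2).sum(1),rcond=None)[0]
c=x[:2];print("cap",c.round(4),"r",np.sqrt(x[2]+c@c).round(4))
for z in(.03,.082):
    P=np.array([f(p,z) for p in[(122,222),(272,78),(455,158),(487,345)]])-c
    print(z,np.hypot(*P.T).round(4),np.degrees(np.arctan2(P[:,1],P[:,0])).round(1)%60)
E
```

```text
cap [0.598  0.2203] r 0.0255
0.03 [0.0349 0.0315 0.0336 0.0427] [47.7 32.9 20.5 22.5]
0.082 [0.032  0.0351 0.0329 0.0323] [32.6 31.3 34.1 35.1]
```

```bash
python3 -m inch '[0,0,-0.185,30,2.4,60,1,0,0,-0.185,30,2.4,60,1,0,0,-0.185,30,2.4,100,1,0,0,-0.185,30,2.4,130,1,0,0,-0.185,30,2.4,160,1,0,0,-0.185,30,2.4,180,1,0,0,-0.185,30,2.4,180,1,0,0,-0.185,30,2.4,180,1]';python3 -m inch '[0,0,0,0,0,0,0.4,0,0,0,0,0,0,0.2,0,0,0,0,0,0,-1,0,0,0,0,0,0,-1,0,0,0,0,0,0,-1,0,0,0,0,0,0,-1]'; python3 - <<'E'
from h import *
s=manip.get_state();print(s["joint_pos"].round(3),s["position"].round(4),s["torque"].round(2))
m=viewer.camera_model("wrist");im=viewer.get_image("wrist");np.savez("pics/w3.npz",im=im,**m)
cv2.imwrite("pics/w3.png",im[:,:,::-1])
E
```

```text
time_s: 3.5
position: [0.599, 0.2208, 0.0534]
eef_rot: [[-0.836, -0.549, 0.003], [-0.549, 0.836, 0.001], [-0.003, -0.001, -1.0]]
ft_force: [0.2, -0.7, 0.4]
width: 1.002
grip_force: 0.0
time_s: 4.25
position: [0.5985, 0.221, 0.0527]
eef_rot: [[-0.835, -0.55, 0.002], [-0.55, 0.835, 0.001], [-0.002, -0.0, -1.0]]
ft_force: [-0.5, 0.3, 4.9]
width: 0.645
grip_force: 63.3
[ 6.670e-01  1.880e-01 -8.200e-02  1.000e-03 -1.298e+00 -1.656e+00] [0.5985 0.221  0.0527] [ 0.08  0.35 -0.07]
```

The grip is on the flats: width 0.645 is about 55 mm, against 56 expected. Now lifting.

```bash
python3 -m inch '[0,0,0,0,0,-10,-1,0,0,0,0,0,-35,-1,0,0,0,0,0,-65,-1,0,0,0,0,0,-85,-1,0,0,0,0,0,-85,-1,0,0,0,0,0,-85,-1]';  python3 - <<'E'
from h import *
s=manip.get_state();R=s["eef_rot"];p=s["position"];print(s["ft_force"].round(1),s["torque"].round(2))
t=np.array([.5275,-.1169,p[2]])
print("tool shift",(R.T@(t-p)*1000).round(1),"yaw y",np.degrees(np.arctan2(R[1,1],R[0,1])))
im=viewer.get_image("wrist");cv2.imwrite("pics/w4.png",im[:,:,::-1])
E
```

```text
time_s: 5.05
position: [0.597, 0.2206, 0.1343]
eef_rot: [[-0.836, -0.549, -0.003], [-0.549, 0.836, -0.001], [0.003, 0.001, -1.0]]
ft_force: [0.0, -0.3, -4.6]
width: 0.643
grip_force: 64.7
[ 0.  -0.3 -4.6] [-0.04  0.04  0.01]
tool shift [ 243.5 -243.8    0.4] yaw y 123.32624949285274
```

View pics/w4.png

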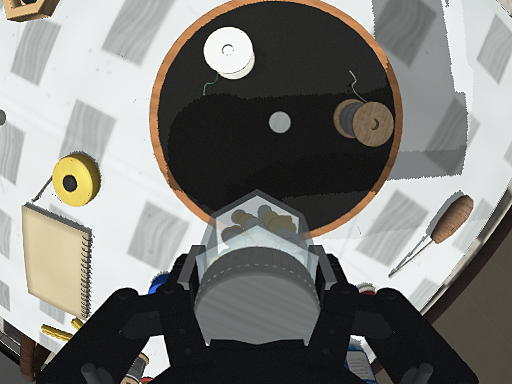

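The jar hangs squarely between the pads, its cap at (258,300) and its front corner at (258,190). Both reels are still standing on the turntable.

```bash
python3 -m inch '[0,0,-0.13,60,-60,0,-1,0,0,-0.26,120,-120,0,-1,0,0,-0.391,170,-170,0,-1,0,0,-0.391,210,-210,0,-1,0,0,-0.391,243.5,-243.8,0,-1,0,0,-0.391,243.5,-243.8,0,-1,0,0,-0.391,243.5,-243.8,0,-1,0,0,-0.391,243.5,-243.8,0,-1]';  python3 - <<'E'
from h import *
s=manip.get_state();R=s["eef_rot"];p=s["position"];print(s["ft_force"].round(1),s["joint_pos"].round(2))
t=np.array([.5275,-.1169,p[2]])
print("tool shift",(R.T@(t-p)*1000).round(1),"yaw y",np.degrees(np.arctan2(R[1,1],R[0,1])))
m=viewer.camera_model("wrist");im=viewer.get_image("wrist");np.savez("pics/w5.npz",im=im,**m);cv2.imwrite("pics/w5.png",cv2.resize(im[150:384,100:412,::-1],None,fx=2.5,fy=2.5,interpolation=cv2.INTER_CUBIC))
E
```

```text
time_s: 6.1
position: [0.5281, -0.1165, 0.1353]
eef_rot: [[-0.563, -0.826, -0.001], [-0.826, 0.563, 0.0], [0.0, 0.001, -1.0]]
ft_force: [-0.0, 1.3, -4.1]
width: 0.649
grip_force: 64.9
[-0.   1.3 -4.1] [ 0.15 -0.11 -0.23 -0.   -1.45 -0.75]
tool shift [0.6 0.2 0. ] yaw y 145.7223379539254
```

View pics/w5.png

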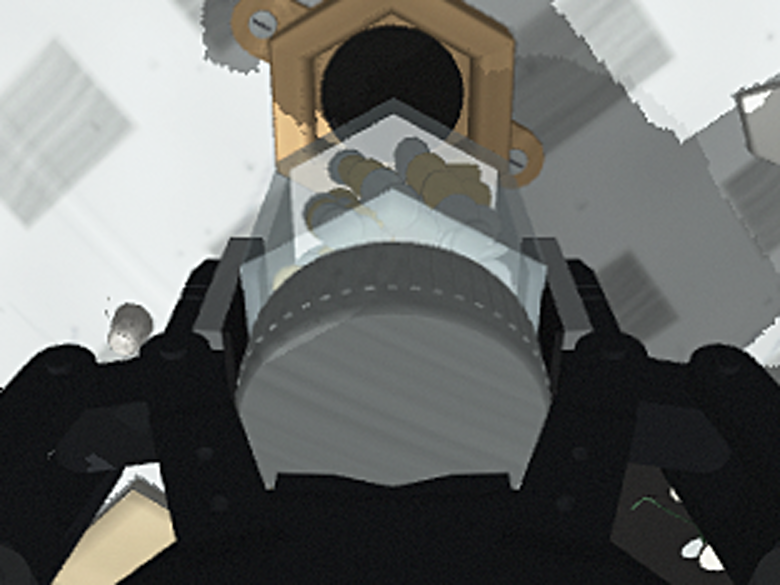

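The jar and the block line up: block edges at 272 and 515, jar corner at 393. Descending.

```bash
python3 -m inch '[0,0,0,0.5,0,30,-1,0,0,0,0.5,0,60,-1,0,0,0,0.5,0,78,-1,0,0,0,0.5,0,84,-1,0,0,0,0.5,0,88,-1,0,0,0,0.5,0,91,-1,0,0,0,0.5,0,91,-1]';
```

```text
time_s: 7.02
position: [0.5283, -0.1172, 0.0457]
eef_rot: [[-0.563, -0.826, 0.001], [-0.826, 0.563, 0.0], [-0.0, -0.0, -1.0]]
ft_force: [-0.7, -0.4, -5.4]
width: 0.644
grip_force: 64.7
```

```bash
python3 -m inch '[0,0,0,0,0,4,-1,0,0,0,0,0,8,-1,0,0,0,0,0,11,-1,0,0,0,0,0,12,-1,0,0,0,0,0,12,-1]';
```

```text
time_s: 7.65
position: [0.5281, -0.1173, 0.0347]
eef_rot: [[-0.563, -0.827, -0.0], [-0.827, 0.563, -0.0], [0.0, -0.0, -1.0]]
ft_force: [-4.9, 3.2, 5.3]
width: 0.644
grip_force: 66.2
```

Seated: the height matches and the jar touches the floor. Next I release it and move up to the cap.

```bash
python3 -m inch '[0,0,0,0,0,0,0.6,0,0,0,0,0,0,1,0,0,0,0,0,0,1,0,0,0,0,0,-15,1,0,0,0,0,0,-29,1,0,0,0,0,0,-29,1,0,0,0,0,0,-29,1]';  python3 - <<'E'
from h import *
s=manip.get_state();print(s["ft_force"].round(1),s["position"].round(4))
m=viewer.camera_model("wrist");im=viewer.get_image("wrist");cv2.imwrite("pics/w6.png",cv2.resize(im[150:384,100:412,::-1],None,fx=2.5,fy=2.5,interpolation=cv2.INTER_CUBIC))
E
```

```text
time_s: 8.52
position: [0.528, -0.1171, 0.0623]
eef_rot: [[-0.563, -0.826, 0.0], [-0.826, 0.563, 0.0], [-0.0, 0.0, -1.0]]
ft_force: [-0.1, 0.7, 0.1]
width: 1.002
grip_force: 0.0
[-0.1  0.7  0.1] [ 0.528  -0.1171  0.0623]
```

View pics/w6.png

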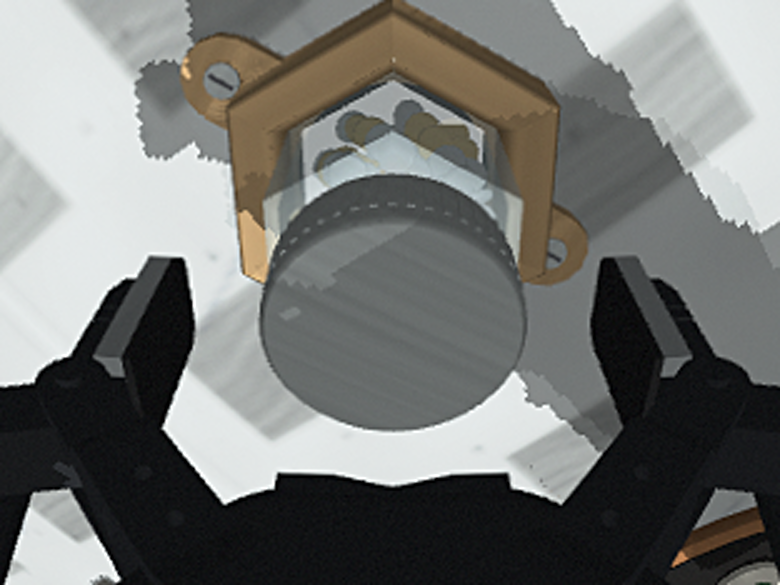

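The jar is down in the pocket, with the cap centred at (393,320) between the fingers at 150 and 640. Raising 3 mm and closing on the cap.

```bash
python3 -m inch '[0,0,0,0,0,-3,0.5,0,0,0,0,0,-3,-1,0,0,0,0,0,-3,-1,0,0,0,0,0,-3,-1,0,0,0,0,0,-3,-1,0,0,0,0,0,-3,-1]'; python3 -c "
from station import manip;s=manip.get_state();print(s['torque'].round(3),s['joint_pos'].round(2))"
```

```text
time_s: 9.32
position: [0.5282, -0.1173, 0.0656]
eef_rot: [[-0.563, -0.827, 0.0], [-0.827, 0.563, -0.0], [-0.0, -0.0, -1.0]]
ft_force: [-1.4, 0.3, 4.6]
width: 0.592
grip_force: 62.3
[0.039 0.333 0.022] [ 0.15 -0.07 -0.33  0.   -1.31 -0.75]
```

```bash
python3 -m inch '[0,0,-0.1,0,0,0,-1,0,0,-0.2,0,0,0,-1,0,0,-0.3,0,0,0,-1,0,0,-0.4,0,0,0,-1,0,0,-0.4,0,0,0,-1]'; python3 -c "
from station import manip;s=manip.get_state();print(s['torque'].round(3),s['joint_pos'].round(2))"
python3 -m inch '[0,0,-0.12,0,0,0,-1,0,0,-0.24,0,0,0,-1,0,0,-0.36,0,0,0,-1,0,0,-0.48,0,0,0,-1,0,0,-0.60,0,0,0,-1,0,0,-0.72,0,0,0,-1,0,0,-0.72,0,0,0,-1]'; python3 -c "
from station import manip;s=manip.get_state();print(s['torque'].round(3),s['joint_pos'].round(2))"
```

```text
time_s: 9.95
position: [0.5288, -0.1172, 0.0658]
eef_rot: [[-0.197, -0.98, 0.002], [-0.98, 0.197, 0.0], [-0.0, -0.002, -1.0]]
ft_force: [1.2, 0.3, 3.8]
width: 0.592
grip_force: 62.4
[ 0.006 -0.525  0.175] [ 0.15 -0.07 -0.33  0.   -1.31 -0.35]
time_s: 10.82
position: [0.5287, -0.1172, 0.0659]
eef_rot: [[0.496, -0.868, 0.002], [-0.868, -0.496, -0.0], [0.001, -0.001, -1.0]]
ft_force: [1.1, 0.7, 4.6]
width: 0.586
grip_force: 62.5
[ 0.203 -0.563  0.049] [ 0.15 -0.07 -0.33  0.   -1.31  0.37]
```

```bash
python3 -m inch '[0,0,-0.06,0,0,0,-1,0,0,-0.12,0,0,0,-1,0,0,-0.12,0,0,0,-1]'; python3 -c "
from station import manip;s=manip.get_state();print(s['torque'].round(3))"
python3 -m inch '[0,0,0,0,0,-2,-1,0,0,0,0,0,-5,-1,0,0,0,0,0,-5,-1,0,0,0,0,0,-5,-1]'; python3 -c "
from station import manip;s=manip.get_state();print(s['torque'].round(3))"
```

```text
time_s: 11.2
position: [0.5288, -0.1172, 0.066]
eef_rot: [[0.596, -0.803, 0.002], [-0.803, -0.596, -0.0], [0.001, -0.001, -1.0]]
ft_force: [1.2, 0.5, 5.5]
width: 0.588
grip_force: 62.6
[ 0.182 -0.602  0.025]
time_s: 11.7
position: [0.5276, -0.1171, 0.0697]
eef_rot: [[0.598, -0.801, -0.001], [-0.801, -0.598, 0.0], [-0.001, 0.001, -1.0]]
ft_force: [0.9, 1.4, -2.4]
width: 0.591
grip_force: 62.3
[ 0.212 -0.172  0.008]
```

```bash
python3 -m inch '[0,0,0,0,0,-3,-1,0,0,0,0,0,-5,-1,0,0,0,0,0,-5,-1,0,0,0,0,0,-5,-1]'; python3 - <<'E'
from h import *
s=manip.get_state();print(s['torque'].round(3),s["ft_force"])
im=viewer.get_image("wrist");cv2.imwrite("pics/w7.png",cv2.resize(im[150:384,100:412,::-1],None,fx=2.5,fy=2.5,interpolation=cv2.INTER_CUBIC))
s=manip.get_state();print(s['torque'].round(3),s["ft_force"])
E
```

```text
time_s: 12.2
position: [0.5281, -0.1173, 0.0755]
eef_rot: [[0.599, -0.801, 0.0], [-0.801, -0.599, 0.0], [0.0, -0.0, -1.0]]
ft_force: [-0.4, 1.0, -0.3]
width: 0.582
grip_force: 62.4
[ 0.182 -0.088  0.009] [-0.35552534  1.0173305  -0.31749192]
[ 0.191 -0.113 -0.022] [ 0.27126734 -0.05748486 -0.23579227]
```

View pics/w7.png

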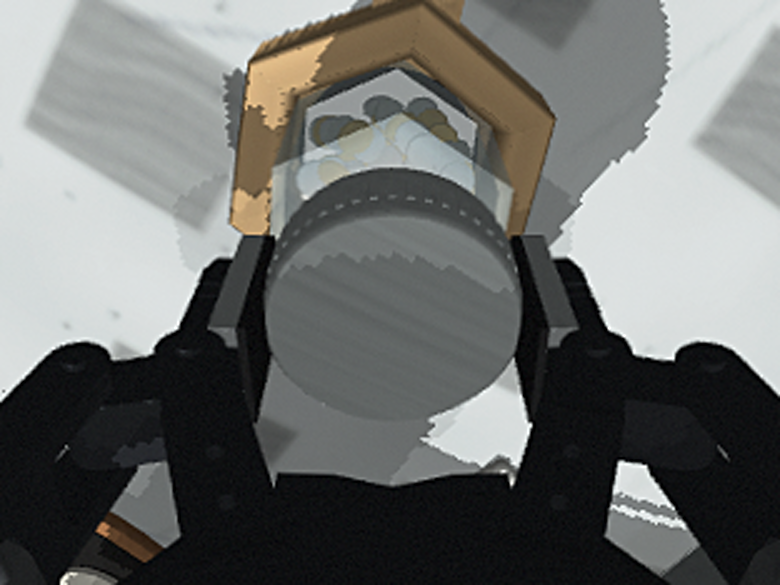

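Force is about -0.3 N, so only the cap is rising. The jar stays in the pocket, with its corner at (400,68) against the block's. Lifting the rest of the way.

```bash
python3 -m inch '[0,0,0,0,0,-5,-1,0,0,0,0,0,-10,-1,0,0,0,0,0,-15,-1,0,0,0,0,0,-20,-1,0,0,0,0,0,-23,-1,0,0,0,0,0,-23,-1,0,0,0,0,0,-23,-1,0,0,0,0,0,-23,-1]'; python3 - <<'E'
from h import *
s=manip.get_state();print(s['torque'].round(3),s["ft_force"])
im=viewer.get_image("wrist");sd=viewer.get_image("side")
a=cv2.resize(im[150:384,100:412,::-1],(400,300));b=cv2.resize(sd[170:290,180:340,::-1],(400,300),interpolation=cv2.INTER_CUBIC)
sc=viewer.get_image("scene");c=cv2.resize(sc[110:310,180:380,::-1],(300,300))
d=cv2.resize(sc[130:215,250:363,::-1],(400,300),interpolation=cv2.INTER_CUBIC)
cv2.imwrite("pics/end.png",np.vstack([np.hstack([a,b]),np.hstack([c,d,np.zeros((300,100,3),np.uint8)])]))
E
```

```text
time_s: 13.25
position: [0.5279, -0.1172, 0.098]
eef_rot: [[0.599, -0.801, -0.001], [-0.801, -0.599, 0.0], [-0.0, 0.0, -1.0]]
ft_force: [0.2, -0.1, -1.0]
width: 0.588
grip_force: 62.4
[0.036 0.011 0.103] [ 0.16024601 -0.11993376 -1.02914022]
```

View pics/end.png

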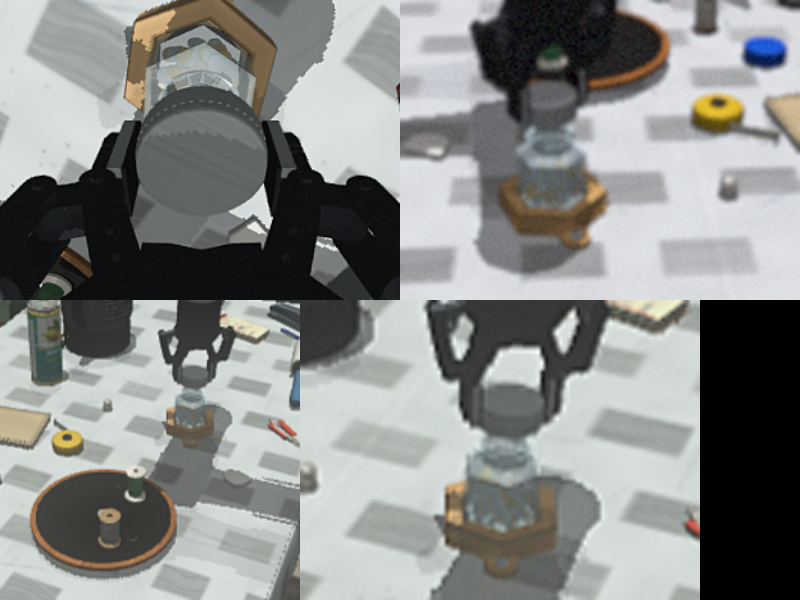

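The final picture shows the cap held level straight above the open jar, with a clear gap under it. The jar is upright in the block and both reels are standing. The load is 1 N, which is the cap alone.

```bash
python3 -c "
from station import ticket;print(ticket.sign_off())"
```

```text
the job is handed in; nothing more can be done
None
```

The job is handed in at about 13 s of the 48 s: the jar stands upright and fully down in its block, unscrewed there, and the gripper holds the cap level about 16 mm above the open rim, with both reels still standing on the turntable and no contact with the other items.

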